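Nest the chai tumblers on the coaster

TASK

Tea is over: clear the desk by nesting the two loose steel tumblers into the tumbler that stands on the grey coaster, so that all three make one upright stack, each fully home in the one below and the lowest still standing wholly on the coaster. Put them in gently, without dropping or ramming them, and do not disturb the hourglass, the pencil holder or the lid of the steel box.

Things in the scene. Friction and masses are not known exactly. Their poses are not given: they have to be found in the camera images.
- coaster: Round grey silicone coaster, 110 mm across, 5 mm thick, fixed to the desk. Origin: centre of its underside, on the desk; z up.
- tumbler_base: Steel tumbler standing mouth up on the coaster, not always at its centre. All three are identical: round, 85 mm tall, 42 mm across at the foot widening evenly to 67 mm at the rim, wall 2.5 mm, 105 to 210 g, thick bottom: the inner floor lies 36 mm above the underside. Origin: centre of the underside; z along the axis to the mouth.
- tumbler_a: One of two loose tumblers, identical to tumbler_base, mouth up on the desk. Origin: centre of the underside; z to the mouth. Nested, it stands on the lower one's inner floor: its underside 36 mm above the lower underside, its top 36 mm above the lower rim, about 2.5 mm of sideways play when home, more while entering. Either may go first.
- tumbler_b: The other loose steel tumbler, identical, standing mouth up on the desk. Origin: centre of the underside; z towards the mouth.
- hourglass: Bystander: plastic hourglass timer, 64 mm across, 92 mm tall, loose. Origin: centre of the underside; z up.
- pencil_holder: Bystander: round bamboo pencil holder, 76 mm across, 100 mm tall, with pencils that stand up to about 190 mm above the desk, loose. Origin: centre of the underside; z up.
- steel_box: Bystander: steel box, 90 x 150 x 55 mm (x, y, z), fixed to the desk, with a flat hinged lid and a knob. Origin: centre of the underside; z up.
- steel_lid (a joint): Angle of the box's lid about its hinge: 0 closed, growing as it opens.
- clipboard: Bystander: plywood clipboard lying flat, 165 x 235 mm (x by y), 4 mm thick, with two chrome binder clips up to 20 mm high on its robot-side edge; fixed. Origin: centre of the underside; z up.

How it is judged:
At the end, for the whole second after the job is handed in: Both loose tumblers are nested, in either order, in the one on the coaster: each underside 33 to 40 mm above the one below and within 5 mm of its axis; all within 0.06 rad of upright and at rest; the lowest stands on the coaster, within 33 mm of its centre (((z of tumbler_a in the frame of tumbler_base between 0.033 and 0.04 m and horizontal distance between tumbler_a and tumbler_base below 0.005 m and z of tumbler_b in the frame of tumbler_a between 0.033 and 0.04 m and horizontal distance between tumbler_b and tumbler_a below 0.005 m) or (z of tumbler_b in the frame of tumbler_base between 0.033 and 0.04 m and horizontal distance between tumbler_b and tumbler_base below 0.005 m and z of tumbler_a in the frame of tumbler_b between 0.033 and 0.04 m and horizontal distance between tumbler_a and tumbler_b below 0.005 m)) and horizontal distance between tumbler_base and coaster below 0.033 m and height (world z) of tumbler_base between 0.002 and 0.009 m and angle between each of tumbler_base, tumbler_a, tumbler_b's own z axis and vertical below 0.06 rad and linear speed of each of tumbler_base, tumbler_a, tumbler_b below 0.02 m/s); the robot touches nothing.
It fails at once if a loose tumbler is dropped (falls faster than 0.8 m/s out of the fingers) ((linear speed of tumbler_a above 0.8 m/s and contact force between tumbler_a and the fingers below 0.1 N) or (linear speed of tumbler_b above 0.8 m/s and contact force between tumbler_b and the fingers below 0.1 N)).
It fails at once if a tumbler is rammed into another with more than 50 N (contact force between any of tumbler_a, tumbler_b and tumbler_base above 50 N or contact force between tumbler_a and tumbler_b above 50 N).
It fails at once if the hourglass or the pencil holder is moved by more than 25 mm or tipped by more than 0.3 rad, or the box's lid is opened by more than 0.1 rad (distance of any of hourglass, pencil_holder from where it was at the start of the episode above 0.025 m or angle between any of hourglass, pencil_holder's own z axis and vertical above 0.3 rad or value of joint steel_lid above 0.1 rad).
It also fails if it takes over 64 s, if anything falls off the work surface, if the arm or the gripper's body presses on something with over 40 N, if the wrist force passes 120 N, or if a joint passes its speed limit or range.

ROBOT

A 7-joint arm with a two-finger parallel gripper is mounted at the origin on the work surface. World frame = base frame: x ahead of the robot, y to its left, z up, the work surface at z = 0. Lengths are in m, angles in rad, forces in N, time in s.
With the tool pointing down it reaches from about 0.425 to 1.025 m from the base axis. Payload 3.6 kg.
Tool frame: the origin (TCP) lies midway between the tips of the shut fingers; the grasp point (between the pads) lies 19 mm behind it; z points along the fingers, y is the line along which they close (so a half turn about z gives the same grasp; the last joint's range is limited). The gripper opens to 85 mm and grips with 20 to 120 N. Pads are 22 mm wide; open, the fingers measure 114 mm over their backs; the gripper's body (76 mm by 85 mm) begins 54 mm behind the grasp point. The pads swing forward as they close: fully open they stand 13 mm farther back than shut.
Start: joints at [-1.274, 0.591, 0.048, 1.609, -0.033, 0.943, -0.034], TCP at [0.275, 0.671, 0.231] pointing down, gripper open.
Joint ranges: [-2.69, 2.69], [-0.47, 2.24], [-1.27, 1.36], [0.19, 2.51], [-1.53, 4.68], [0.08, 2.07], [-3.09, 3.09]. Speed limits (rad/s): [2.57, 2.57, 3.14, 3.14, 3.14, 3.14, 3.14].

INTERFACE

Orientations are given as a unit quaternion [w, x, y, z].
In Python, from bench import status, vision, job gives the robot as it stands.
- The arm moves only by the shell command python3 -m pendant 'ROWS'. ROWS is JSON, a list that holds one entry, the list of rows, each a list of 7 numbers: the shift along the tool's x, y, z in units of 40 mm (1.0 is 40 mm), then the turn, a rotation vector about the tool's x, y, z in units of 5 degrees (1.0 is 5 degrees), then the finger opening in mm, from 0 to 85.4. A call has 1 to 5 rows; each row shifts and turns the commanded pose from where the row before left it, along the tool's axes as they then stand; what a row does not reach is not made up. A row lasts 1/12 s, in which the tool goes at most 41.7 mm and 7.16 degrees, less where a joint would pass 70% of its speed; a pose out of reach is approached as far as the arm can. A call is refused whole if a number of a shift passes 1 or a number of a turn 1, either way. A call with a gripper value outside its range is refused whole. The fingers move at their own pace and stop on an object; the grip force is fixed at half the most. Time passes only in rows, so rows that do not move let the fingers close. It gives the time, the measured TCP pose, the force, the opening and the grip force at its end, in the units of the state.
- status.sense(): the state, without advancing time (a new reading comes with each control period).
- vision.read_camera(name): name is "scene" or "top" or "wrist"; returns a dict with "image" (400x640x3 uint8, red, green, blue), "camera_matrix" (3x3 intrinsics, pixels), "k1" (the pictures are not rectified: a ray, as slopes to the right and down, at radius r is drawn at 1 + k1 r^2 times it, then the intrinsics apply), "R" (3x3) and "t" (3): a world point X has camera coordinates R X + t. Camera axes: x right, y down, z forward; pixel columns grow to the right and rows downward; lengths in m; the calibration is good to about 2 mm. A picture is of the moment at which its call begins. There is no depth.
- job.hand_in(): hands the job in; it is judged then, once.
The state is a dict: "t": time; "joint_positions": joint angles; "qd": joint speeds; "tau": joint torques, N m; "position": TCP position; "ee_rot": TCP orientation; "force": force on the tool from outside, world axes, zero at the start; "wrist_torque": the same for the moment, N m; "opening": finger opening in m; "gripper_force": force on a finger pad.
Only numpy, scipy, OpenCV 4.12 (cv2) and the standard library are available. Lean on these libraries where they do the work, as an engineer would, in place of code of your own. Each camera call takes 0.05 s, during which the arm holds its last target. There are 200 camera calls.

## Working session

There is one attempt and no reset: what is moved stays moved. The work goes in short steps, Python scripts to look and compute and a shell command to move; the robot and the scene stay as the last step left them, time stands still between calls to the robot, and variables do not carry over. Pictures are saved under pics/ and viewed, at most 10 in all, crops included, and the job is handed in when it is done.

```bash
ls; mkdir -p pics
python3 - <<'E'
from bench import status, vision
import cv2,numpy as np,pickle
s=status.sense(); print(s)
for n in ["scene","top"]:
    d=vision.read_camera(n); pickle.dump(d,open(f'pics/{n}0.pkl','wb'))
    cv2.imwrite(f'pics/{n}0.png',d["image"][:,:,::-1]); print(n,d["camera_matrix"],d["k1"],d["R"],d["t"])
E
```

```text
pics
{'t': 0.0, 'joint_positions': array([-1.27447362,  0.59211356,  0.04832074,  1.60985863, -0.03328086,
        0.94267378, -0.03373347]), 'qd': array([ 3.92467617e-04,  1.24956608e-03,  4.62255532e-05, -5.75598595e-05,
        1.07875638e-03, -1.62467705e-03,  1.93921771e-03]), 'tau': array([-6.82353289e-05, -5.48687768e+01,  1.54630937e+00, -1.98124319e+01,
        9.42314422e-03,  8.78617197e-03,  6.74236517e-06]), 'position': array([0.27521081, 0.6698286 , 0.2301319 ]), 'ee_rot': array([-1.41560407e-04,  1.93659824e-01,  9.81068096e-01, -1.11537192e-03]), 'force': array([-0.42515486,  0.27083949, -1.08666209]), 'wrist_torque': array([0.06704848, 0.02022573, 0.03900872]), 'gripper_force': 0.0, 'opening': 0.08557335951765263}
scene [[407.09460145   0.         316.98947997]
 [  0.         407.09460145 203.403855  ]
 [  0.           0.           1.        ]] 0.0346640776067889 [[-0.42423912  0.90549887 -0.00964152]
 [ 0.752809    0.34674426 -0.55950605]
 [-0.50328896 -0.24462258 -0.82877019]] [ 0.20403151 -0.43773277  1.19919127]
top [[365.1429724    0.         320.93412504]
 [  0.         365.1429724  195.73427266]
 [  0.           0.           1.        ]] -0.044389654761219546 [[-0.01925591 -0.99957466 -0.02190233]
 [-0.9912514   0.02194737 -0.13014982]
 [ 0.13057516  0.01920457 -0.9912524 ]] [0.06985426 0.63813635 0.90163674]
```

View pics/scene0.png

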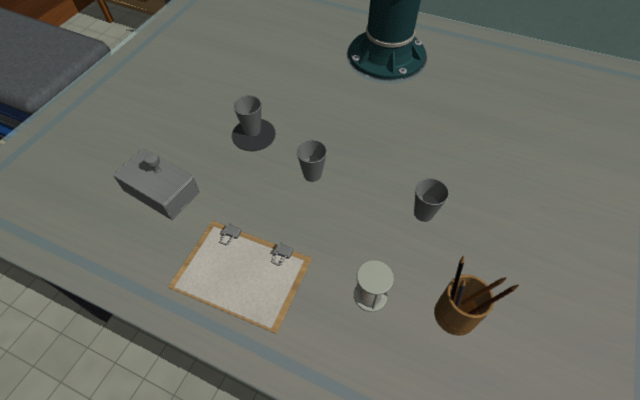

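View pics/top0.png

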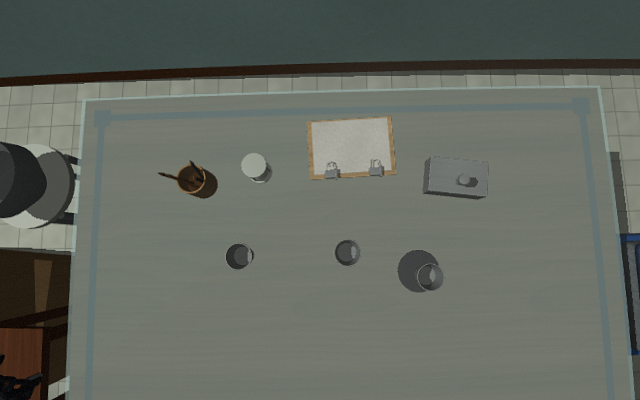

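```bash
cat > h.py <<'E'
import numpy as np,cv2,pickle
from scipy.optimize import minimize
def proj(d,X):
    c=np.atleast_2d(X)@np.array(d["R"]).T+d["t"]; p=c[:,:2]/c[:,2:]
    p=p*(1+d["k1"]*(p**2).sum(1,keepdims=True)); K=d["camera_matrix"]
    return p*[K[0,0],K[1,1]]+[K[0,2],K[1,2]]
def back(d,uv,z):
    K=np.array(d["camera_matrix"]); q=(np.array(uv,float)-K[:2,2])/[K[0,0],K[1,1]]; p=q.copy()
    for _ in range(20): p=q/(1+d["k1"]*(p@p))
    R=np.array(d["R"]); C=-R.T@d["t"]; r=R.T@[p[0],p[1],1]
    return (C+r*(z-C[2])/r[2])[:2]
def circ(x,y,z,r,n=90):
    a=np.linspace(0,2*np.pi,n,endpoint=False); return np.c_[x+r*np.cos(a),y+r*np.sin(a),0*a+z]
def hull(d,x,y,z0):  # silhouette of a tumbler
    return cv2.convexHull(np.vstack([proj(d,circ(x,y,z0,.021)),proj(d,circ(x,y,z0+.085,.0335))]).astype(np.float32))[:,0]
def gmag(d):
    g=cv2.GaussianBlur(cv2.cvtColor(np.array(d["image"]),cv2.COLOR_RGB2GRAY).astype(np.float32),(0,0),.8)
    return np.hypot(cv2.Sobel(g,cv2.CV_32F,1,0),cv2.Sobel(g,cv2.CV_32F,0,1))
def samp(g,p): return np.minimum(cv2.remap(g,p[:,0].astype(np.float32)[None],p[:,1].astype(np.float32)[None],cv2.INTER_LINEAR)[0],120).mean()
def fit(ds,x0,rings):  # rings: [(z,r)]; best mean gradient on the circles
    gs=[gmag(d) for d in ds]
    f=lambda x:-sum(samp(g,proj(d,circ(x[0],x[1],z,r))) for d,g in zip(ds,gs) for z,r in rings)
    b=min(((f([x0[0]+i*.002,x0[1]+j*.002]),x0[0]+i*.002,x0[1]+j*.002) for i in range(-8,9) for j in range(-8,9)))
    m=minimize(f,b[1:],method='Nelder-Mead',options=dict(initial_simplex=np.array(b[1:])+[[0,0],[.002,0],[0,.002]],xatol=1e-5)); return m.x,m.fun
def draw(im,p,s,o,c): cv2.polylines(im,[np.round((p-o)*s+s/2).astype(int)],True,c,1)
E
python3 - <<'E'
from h import *
T=pickle.load(open('pics/top0.pkl','rb'));S=pickle.load(open('pics/scene0.pkl','rb'))
g={'base':((430,277),(249,104),.005),'a':((347,252),(312,151),0),'b':((239,256),(431,188),0)}
tiles=[]
for k,(t,s,z) in g.items():
    x0=back(T,t,z+.085); print(k,'init',x0,back(S,s,z+.085))
    for n,ds in (('T',[T]),('S',[S]),('TS',[T,S])): 
        x,v=fit(ds,x0,[(z+.085,.0335)]); print(n,x.round(4),round(v,1))
    row=[]
    for d in (T,S):
        o=proj(d,[x[0],x[1],z+.04])[0]-32; o=o.round(); im=cv2.resize(np.array(d["image"])[int(o[1]):int(o[1])+64,int(o[0]):int(o[0])+64,::-1].copy(),None,fx=4,fy=4,interpolation=cv2.INTER_CUBIC)
        im=cv2.convertScaleAbs(im,alpha=1.5)
        draw(im,proj(d,circ(*x,z+.085,.0335)),4,o,(0,255,0)); draw(im,proj(d,circ(*x,z,.021)),4,o,(0,0,255))
        row.append(im)
    tiles.append(np.vstack(row))
print('coaster')
c0=back(T,(418,271),.005); 
for ds in([T],[S],[T,S]): print(fit(ds,c0,[(.005,.055)]))
for n,t,s,z in (('hour',(254,166),(375,277),.092),('pencil',(190,178),(468,292),.1),('knob',(467,181),(151,160),.06)): print(n,back(T,t,z),back(S,s,z))
cv2.imwrite('pics/fit.png',np.hstack(tiles))
E
```

```text
base init [ 0.43208255 -0.20051158] [ 0.43049616 -0.19856295]
T [ 0.4333 -0.1994] -70.4
S [ 0.4355 -0.2011] -75.1
TS [ 0.4345 -0.2003] -140.6
a init [ 0.49522812 -0.00458519] [ 0.49604837 -0.00391914]
T [ 0.4945 -0.0053] -90.2
S [ 0.4973 -0.0057] -79.5
TS [ 0.4957 -0.0061] -157.9
b init [0.49023142 0.25824248] [0.48533885 0.25642766]
T [0.4902 0.2608] -102.4
S [0.4927 0.2591] -91.1
TS [0.4917 0.2597] -180.9
coaster
(array([ 0.44139937, -0.19359493]), np.float64(-101.57838439941406))
(array([ 0.44204538, -0.19408746]), np.float64(-104.50718688964844))
(array([ 0.44192621, -0.19382167]), np.float64(-206.02890014648438))
hour [0.71127019 0.22089965] [0.71690062 0.22269422]
pencil [0.68333824 0.37894613] [0.68037875 0.37245369]
knob [ 0.66673979 -0.3164214 ] [ 0.64859006 -0.32473533]
```

View pics/fit.png

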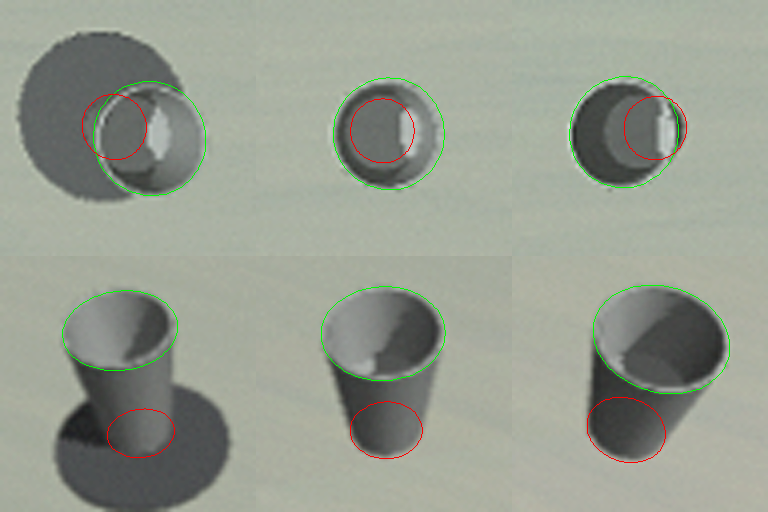

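```bash
python3 -m pendant '[[[-0.59,-0.5,0.07,0,0,0,85],[-0.59,-0.5,0.07,0,0,0,85],[-0.59,-0.5,0.07,0,0,0,85],[-0.59,-0.5,0.07,0,0,0,85],[-0.59,-0.5,0.07,0,0,0,85]]]'
python3 -m pendant '[[[-0.59,-0.5,0.07,0,0,0,85],[-0.59,-0.5,0.07,0,0,0,85],[-0.59,-0.5,0.07,0,0,0,85],[-0.59,-0.5,0.07,0,0,0,85],[-0.59,-0.5,0.07,0,0,0,85]]]'
python3 -m pendant '[[[-0.59,-0.5,0.07,0,0,0,85],[-0.59,-0.5,0.07,0,0,0,85],[-0.59,-0.5,0.07,0,0,0,85],[-0.59,-0.5,0.07,0,0,0,85],[-0.59,-0.5,0.07,0,0,0,85]]]'
python3 -m pendant '[[[0,0,0,0,0,0,85],[0,0,0,0,0,0,85]]]'
cat >> h.py <<'E'
def rows(s,goal):  # shift in tool units from the measured pose to a world goal, plus tilt
    from scipy.spatial.transform import Rotation as Ro
    q=s["ee_rot"]; R=Ro.from_quat([q[1],q[2],q[3],q[0]]).as_matrix()
    return (R.T@(np.array(goal)-s["position"])/.04).round(3), R.round(3)[:,2]
E
python3 - <<'E'
from h import *
from bench import status,vision
s=status.sense(); print(s["t"],s["position"],s["ee_rot"],rows(s,[.4917,.2597,.045]))
d=vision.read_camera("wrist"); pickle.dump(d,open('pics/w1.pkl','wb'))
x,v=fit([d],[.4917,.2597],[(.085,.0335)]); print(x,v)
im=np.array(d["image"])[:,:,::-1].copy(); draw(im,proj(d,circ(*x,.085,.0335)),1,0,(0,255,0)); draw(im,proj(d,circ(.4917,.2597,.085,.0335)),1,0,(0,0,255))
cv2.imwrite('pics/w1.png',im)
E
```

```text
t: 0.52
position: [0.3469, 0.5316, 0.2167]
ee_rot: [-0.0, 0.193, 0.981, -0.0]
force: [0.1, 0.4, 1.2]
opening: 0.0851
gripper_force: 0.0
t: 0.93
position: [0.4181, 0.3943, 0.2029]
ee_rot: [-0.0, 0.194, 0.981, -0.0]
force: [-0.0, -0.2, -0.8]
opening: 0.085
gripper_force: 0.0
t: 1.35
position: [0.4892, 0.257, 0.1889]
ee_rot: [-0.0, 0.194, 0.981, -0.0]
force: [-0.1, 0.1, 1.2]
opening: 0.0848
gripper_force: 0.0
t: 1.52
position: [0.4897, 0.2558, 0.1889]
ee_rot: [-0.0, 0.196, 0.981, -0.001]
force: [-0.1, 0.1, 1.1]
opening: 0.0847
gripper_force: 0.0
1.5167 [0.48974261 0.25580935 0.18889119] [-1.26895135e-04  1.96238909e-01  9.80555800e-01 -7.72986743e-04] (array([-0.008,  0.114,  3.597]), array([-0.001, -0.001, -1.   ]))
[0.48812258 0.25956147] -63.88666534423828
```

View pics/w1.png

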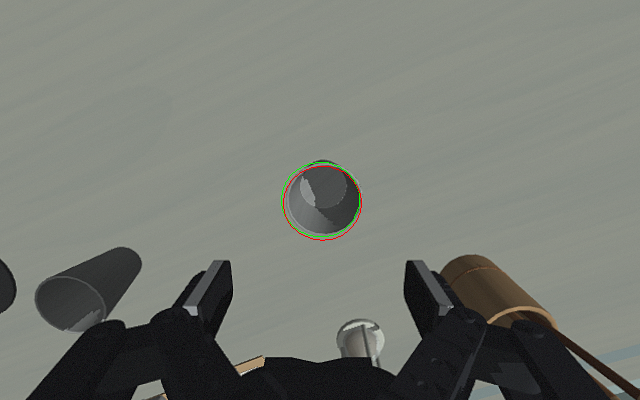

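```bash
python3 -m pendant '[[[0.03,0.09,0.6,0,0,0,85],[0,0,0.6,0,0,0,85],[0,0,0.6,0,0,0,85],[0,0,0.6,0,0,0,85],[0,0,0.6,0,0,0,85]]]'
python3 -m pendant '[[[0,0,0.3,0,0,0,85],[0,0,0.3,0,0,0,85],[0,0,0,0,0,0,85],[0,0,0,0,0,0,75],[0,0,0,0,0,0,70]]]'
python3 -m pendant '[[[0,0,0,0,0,0,66],[0,0,0,0,0,0,63],[0,0,0,0,0,0,60],[0,0,0,0,0,0,55],[0,0,0,0,0,0,50]]]'
python3 -m pendant '[[[0,0,0,0,0,0,50],[0,0,0,0,0,0,50],[0,0,0,0,0,0,50],[0,0,0,0,0,0,50],[0,0,0,0,0,0,50]]]'
```

```text
t: 1.98
position: [0.4884, 0.2649, 0.0684]
ee_rot: [-0.0, 0.192, 0.981, 0.001]
force: [-0.4, 0.1, -0.3]
opening: 0.085
gripper_force: 0.0
t: 2.4
position: [0.4898, 0.2631, 0.0462]
ee_rot: [0.001, 0.193, 0.981, 0.001]
force: [-0.0, 0.4, 0.7]
opening: 0.0699
gripper_force: 0.0
t: 2.82
position: [0.4901, 0.2626, 0.0472]
ee_rot: [0.001, 0.194, 0.981, 0.001]
force: [-0.8, -0.7, 6.3]
opening: 0.0639
gripper_force: 63.9
t: 3.23
position: [0.4901, 0.2626, 0.0472]
ee_rot: [0.001, 0.194, 0.981, 0.001]
force: [-1.4, -0.8, 6.0]
opening: 0.0637
gripper_force: 63.9
```

```bash
python3 -m pendant '[[[0,0,-0.2,0,0,0,50],[0,0,-0.4,0,0,0,50],[0,0,-0.5,0,0,0,50],[0,0,-0.5,0,0,0,50],[0,0,-0.5,0,0,0,50]]]'
python3 -m pendant '[[[0,0,-0.5,0,0,0,50],[0,0,-0.4,0,0,0,50],[0,0,-0.2,0,0,0,50],[-0.1,-0.4,0,0,0,0,50],[-0.2,-0.7,0,0,0,0,50]]]'
python3 -m pendant '[[[-0.21,-0.75,0,0,0,0,50],[-0.21,-0.75,0,0,0,0,50],[-0.21,-0.75,0,0,0,0,50],[-0.21,-0.75,0,0,0,0,50],[-0.21,-0.75,0,0,0,0,50]]]'
python3 -m pendant '[[[-0.21,-0.75,0,0,0,0,50],[-0.21,-0.75,0,0,0,0,50],[-0.21,-0.75,0,0,0,0,50],[-0.21,-0.75,0,0,0,0,50],[-0.21,-0.75,0,0,0,0,50]]]'
python3 -m pendant '[[[-0.21,-0.75,0,0,0,0,50],[-0.21,-0.75,0,0,0,0,50],[-0.2,-0.7,0,0,0,0,50],[-0.13,-0.43,0,0,0,0,50],[0,0,0,0,0,0,50]]]'
python3 -m pendant '[[[0,0,0,0,0,0,50],[0,0,0,0,0,0,50]]]'
python3 - <<'E'
from h import *
from bench import status,vision
s=status.sense(); print(s["t"],s["position"],s["opening"],s["gripper_force"],rows(s,[.4345,-.2003,.16]))
ims=[]
for n in ("scene","top"):
    d=vision.read_camera(n); pickle.dump(d,open(f'pics/{n}2.pkl','wb'))
    o=(proj(d,[.4345,-.2003,.1])[0]-[60,60]).round().astype(int); ims.append(cv2.convertScaleAbs(cv2.resize(np.array(d["image"])[o[1]:o[1]+110,o[0]:o[0]+120,::-1],None,fx=3,fy=3,interpolation=cv2.INTER_CUBIC),alpha=1.6)); print(o)
cv2.imwrite('pics/c2.png',np.hstack(ims))
E
```

```text
t: 3.65
position: [0.489, 0.2622, 0.1309]
ee_rot: [0.0, 0.194, 0.981, 0.0]
force: [-0.3, 0.4, -1.5]
opening: 0.0632
gripper_force: 66.2
t: 4.07
position: [0.4841, 0.2205, 0.1742]
ee_rot: [0.001, 0.191, 0.982, 0.002]
force: [-0.0, -1.1, -2.2]
opening: 0.0635
gripper_force: 66.3
t: 4.48
position: [0.4638, 0.06, 0.1728]
ee_rot: [-0.001, 0.194, 0.981, -0.001]
force: [0.3, -0.2, -1.6]
opening: 0.0634
gripper_force: 66.3
t: 4.9
position: [0.4453, -0.0943, 0.1728]
ee_rot: [-0.001, 0.194, 0.981, -0.0]
force: [0.5, -1.3, -1.2]
opening: 0.0632
gripper_force: 66.3
t: 5.32
position: [0.4328, -0.2064, 0.173]
ee_rot: [-0.0, 0.198, 0.98, -0.001]
force: [-0.9, -0.1, -1.8]
opening: 0.0635
gripper_force: 66.4
t: 5.48
position: [0.434, -0.2003, 0.1728]
ee_rot: [-0.001, 0.194, 0.981, 0.0]
force: [1.0, -0.5, -0.6]
opening: 0.0634
gripper_force: 66.4
5.4833 [ 0.43401131 -0.20032521  0.17281524] 0.06337839377716074 66.36621933896095 (array([-0.012,  0.005,  0.32 ]), array([-0.002,  0.001, -1.   ]))
[187  42]
[371 216]
```

View pics/c2.png

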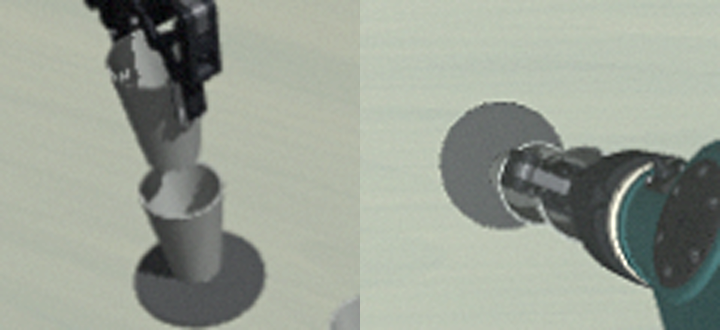

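Run:
```python
from h import *
from bench import vision
d=pickle.load(open('pics/scene2.pkl','rb')); o=np.array([187,22])
im=cv2.convertScaleAbs(cv2.resize(np.array(d["image"])[o[1]:o[1]+130,o[0]:o[0]+100,::-1],None,fx=4,fy=4,interpolation=cv2.INTER_CUBIC),alpha=1.6)
for x,y,z,c in ((.434,-.2003,.128,(0,0,255)),(.4345,-.2003,.005,(0,255,0))): 
    draw(im,hull(d,x,y,z),4,o,c); draw(im,proj(d,circ(x,y,z+.085,.0335)),4,o,c)
w=vision.read_camera("wrist"); pickle.dump(w,open('pics/w2.pkl','wb'))
wi=np.array(w["image"])[:,:,::-1].copy(); x,v=fit([w],[.4345,-.2003],[(.09,.0335)]); print(x,v)
for x,y,z,c in ((.434,-.2003,.128,(0,0,255)),(.4345,-.2003,.005,(0,255,0))):
    for zz,r in ((0,.021),(.085,.0335)): draw(wi,proj(w,circ(x,y,z+zz,r)),1,0,c)
wi=cv2.resize(wi[:,120:520],(400,400)); cv2.imwrite('pics/c3.png',np.hstack([im,cv2.copyMakeBorder(cv2.convertScaleAbs(wi,alpha=1.5),0,120,0,0,0)]))
```

```text
[ 0.43177789 -0.19992955] -93.9036865234375
```

View pics/c3.png

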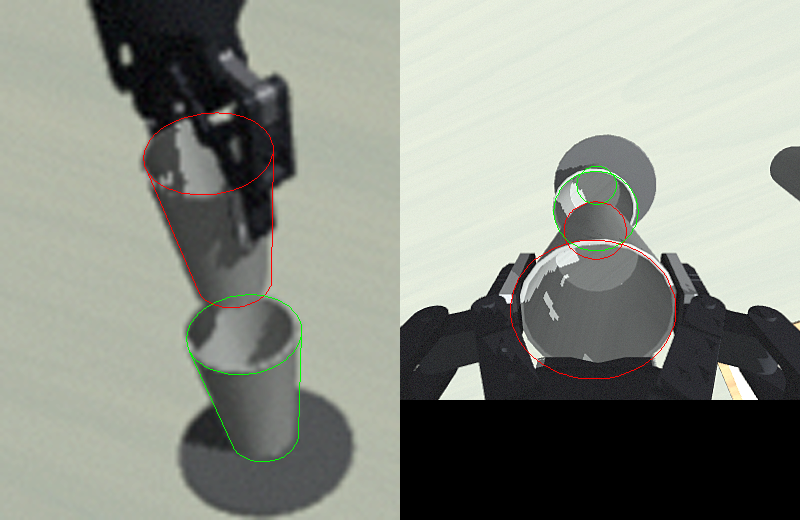

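Run:
```python
from h import *
S=pickle.load(open('pics/scene2.pkl','rb'));w=pickle.load(open('pics/w2.pkl','rb'))
for z in (.205,.208,.211,.214): print('W',z,fit([w],[.434,-.2003],[(z,.0335)]), fit([w],[.434,-.2003],[(z,.0335),(z,.031)]))
for z in (.124,.126,.128,.130):
    g=gmag(S); f=lambda x:-samp(g,np.vstack([proj(S,circ(x[0],x[1],z,.021)),proj(S,circ(x[0],x[1],z+.085,.0335))]))
    b=min((f([.434+i*.001,-.2003+j*.001]),.434+i*.001,-.2003+j*.001) for i in range(-8,9) for j in range(-8,9)); print('S',z,b)
print('base S',fit([S],[.434,-.2003],[(.09,.0335)]),'W',fit([w],[.434,-.2003],[(.09,.0335)]),fit([w],[.434,-.2003],[(.09,.0335),(.09,.031)]))
```

```text
W 0.205 (array([ 0.43773386, -0.19933913]), np.float64(-80.6899642944336)) (array([ 0.43772003, -0.19932938]), np.float64(-127.70712280273438))
W 0.208 (array([ 0.43663104, -0.19926938]), np.float64(-86.76655578613281)) (array([ 0.4367144, -0.1991489]), np.float64(-147.53546142578125))
W 0.211 (array([ 0.43619548, -0.19750734]), np.float64(-71.62439727783203)) (array([ 0.43566656, -0.19805915]), np.float64(-141.52403259277344))
W 0.214 (array([ 0.43478042, -0.19645751]), np.float64(-66.18692779541016)) (array([ 0.43439431, -0.19778503]), np.float64(-137.86318969726562))
S 0.124 (np.float32(-68.85285), 0.434, -0.2043)
S 0.126 (np.float32(-69.11637), 0.436, -0.2023)
S 0.128 (np.float32(-69.113014), 0.438, -0.2003)
S 0.13 (np.float32(-69.11321), 0.439, -0.1993)
base S (array([ 0.43231562, -0.20472954]), np.float64(-87.87567138671875)) W (array([ 0.43188293, -0.1998223 ]), np.float64(-94.00524139404297)) (array([ 0.43250563, -0.20061807]), np.float64(-189.81500244140625))
```

```bash
python3 -m pendant '[[[0.06,-0.05,0.2,0,0,0,50],[0,0,0.3,0,0,0,50],[0,0,0.3,0,0,0,50],[0,0,0.2,0,0,0,50],[0,0,0,0,0,0,50]]]'
python3 -m pendant '[[[0,0,0.15,0,0,0,50],[0,0,0.15,0,0,0,50],[0,0,0.15,0,0,0,50],[0,0,0.05,0,0,0,50],[0,0,0,0,0,0,50]]]'
python3 - <<'E'
from bench import status
s=status.sense(); print(s["position"],s["force"],s["wrist_torque"])
E
```

```text
t: 6.05
position: [0.4308, -0.2009, 0.1316]
ee_rot: [-0.002, 0.193, 0.981, 0.0]
force: [-1.0, 0.2, -1.9]
opening: 0.0633
gripper_force: 66.4
t: 6.47
position: [0.4318, -0.2018, 0.1128]
ee_rot: [-0.0, 0.194, 0.981, 0.0]
force: [0.4, 0.2, -1.8]
opening: 0.0635
gripper_force: 66.4
[ 0.43182511 -0.20180556  0.11279485] [ 0.37121409  0.1604091  -1.77065275] [ 0.01261692 -0.01047555  0.02158167]
```

```bash
python3 -m pendant '[[[0,0,0.1,0,0,0,50],[0,0,0.1,0,0,0,50],[0,0,0.08,0,0,0,50],[0,0,0,0,0,0,50],[0,0,0,0,0,0,50]]]'
python3 -m pendant '[[[0,0,0.05,0,0,0,50],[0,0,0.05,0,0,0,50],[0,0,0.05,0,0,0,50],[0,0,0,0,0,0,50],[0,0,0,0,0,0,50]]]'
python3 - <<'E'
from h import *
from bench import status,vision
s=status.sense(); print(s["position"],s["force"],s["wrist_torque"])
w=vision.read_camera("wrist");S=vision.read_camera("scene")
z=s["position"][2]-.0472
for z in (z-.002,z,z+.002): print(z,fit([w],[.434,-.2003],[(z+.085,.0335),(z+.085,.031)]))
print('base S',fit([S],[.434,-.2003],[(.09,.0335)]),'W',fit([w],[.434,-.2003],[(.09,.0335)]))
E
```

```text
t: 6.88
position: [0.432, -0.2019, 0.1019]
ee_rot: [-0.0, 0.194, 0.981, 0.0]
force: [-0.4, -0.1, -1.6]
opening: 0.0636
gripper_force: 66.4
t: 7.3
position: [0.432, -0.2019, 0.096]
ee_rot: [-0.0, 0.194, 0.981, 0.0]
force: [-0.6, -0.8, -1.7]
opening: 0.0632
gripper_force: 66.4
[ 0.4320206  -0.20189759  0.09597895] [-0.56863574 -0.84307944 -1.73269885] [-0.04208236  0.06206427  0.00681089]
0.04677895032637463 (array([ 0.43348355, -0.20123265]), np.float64(-153.60760498046875))
0.04877895032637463 (array([ 0.43293343, -0.20054628]), np.float64(-141.00497436523438))
0.05077895032637463 (array([ 0.4321674 , -0.19989582]), np.float64(-135.94467163085938))
base S (array([ 0.42890146, -0.20710629]), np.float64(-86.00303649902344)) W (array([ 0.43247321, -0.20025632]), np.float64(-70.46330261230469))
```

```bash
python3 -m pendant '[[[0.02,0.0,0.04,0,0,0,50],[0,0,0.04,0,0,0,50],[0,0,0.03,0,0,0,50],[0,0,0,0,0,0,50],[0,0,0,0,0,0,50]]]'
python3 -m pendant '[[[0,0,0.03,0,0,0,50],[0,0,0,0,0,0,50],[0,0,0,0,0,0,50]]]'
python3 -m pendant '[[[0,0,0.02,0,0,0,50],[0,0,0,0,0,0,50],[0,0,0,0,0,0,50]]]'
```

```text
t: 7.82
position: [0.4313, -0.2016, 0.0916]
ee_rot: [-0.0, 0.194, 0.981, 0.0]
force: [0.4, 0.2, -1.6]
opening: 0.0637
gripper_force: 66.4
t: 8.07
position: [0.4314, -0.2016, 0.0905]
ee_rot: [-0.0, 0.194, 0.981, -0.0]
force: [0.2, 0.5, -2.0]
opening: 0.0633
gripper_force: 66.4
t: 8.32
position: [0.4313, -0.2016, 0.0897]
ee_rot: [-0.0, 0.194, 0.981, 0.0]
force: [-0.4, -0.3, -0.7]
opening: 0.0634
gripper_force: 66.4
```

```bash
python3 -m pendant '[[[0,0,0.02,0,0,0,50],[0,0,0,0,0,0,50],[0,0,0,0,0,0,50]]]'
python3 -m pendant '[[[0,0,0.02,0,0,0,50],[0,0,0,0,0,0,50],[0,0,0,0,0,0,50]]]'
python3 -m pendant '[[[0,0,0.02,0,0,0,50],[0,0,0,0,0,0,50],[0,0,0,0,0,0,50]]]'
```

```text
t: 8.57
position: [0.4313, -0.2016, 0.0889]
ee_rot: [-0.0, 0.194, 0.981, 0.0]
force: [-0.4, -0.1, -1.8]
opening: 0.0632
gripper_force: 66.4
t: 8.82
position: [0.4315, -0.2017, 0.0883]
ee_rot: [0.0, 0.194, 0.981, -0.0]
force: [-0.1, -0.1, 0.9]
opening: 0.0637
gripper_force: 66.5
t: 9.07
position: [0.432, -0.2019, 0.0881]
ee_rot: [0.001, 0.194, 0.981, -0.0]
force: [-0.3, 1.2, 8.0]
opening: 0.0635
gripper_force: 66.9
```

```bash
python3 -m pendant '[[[0,0,0,0,0,0,66],[0,0,0,0,0,0,70],[0,0,0,0,0,0,75],[0,0,0,0,0,0,80],[0,0,0,0,0,0,85]]]'
python3 -m pendant '[[[0,0,0,0,0,0,85],[0,0,0,0,0,0,85],[0,0,-0.3,0,0,0,85],[0,0,-0.5,0,0,0,85],[0,0,-0.5,0,0,0,85]]]'
python3 -m pendant '[[[0,0,-0.5,0,0,0,85],[0,0,-0.5,0,0,0,85],[0,0,-0.5,0,0,0,85],[0,0,0,0,0,0,85],[0,0,0,0,0,0,85]]]'
python3 - <<'E'
from h import *
from bench import status,vision
s=status.sense(); print(s["t"],s["position"],rows(s,[.495,-.0055,.19]))
w=vision.read_camera("wrist"); print('nested rim W',fit([w],[.4325,-.2003],[(.126,.0335),(.126,.031)]),'base W',fit([w],[.4325,-.2003],[(.09,.0335)]))
d=vision.read_camera("scene"); o=np.array([197,62])
im=cv2.convertScaleAbs(cv2.resize(np.array(d["image"])[o[1]:o[1]+100,o[0]:o[0]+100,::-1],None,fx=4,fy=4,interpolation=cv2.INTER_CUBIC),alpha=1.6)
x,y=.4335,-.2005
draw(im,proj(d,circ(x,y,.126,.0335)),4,o,(0,0,255)); draw(im,proj(d,circ(x,y,.09,.0335)),4,o,(0,255,0)); draw(im,proj(d,circ(x,y,.005,.021)),4,o,(0,255,0))
cv2.imwrite('pics/c4.png',np.hstack([im,cv2.convertScaleAbs(np.array(w["image"])[:,120:520,::-1],alpha=1.5)]))
E
```

```text
t: 9.48
position: [0.4312, -0.2016, 0.0871]
ee_rot: [-0.0, 0.194, 0.981, 0.0]
force: [-0.3, -0.1, 0.2]
opening: 0.085
gripper_force: 0.0
t: 9.9
position: [0.4306, -0.2014, 0.1393]
ee_rot: [-0.001, 0.194, 0.981, 0.0]
force: [0.4, -0.1, 0.5]
opening: 0.0846
gripper_force: 0.0
t: 10.32
position: [0.4319, -0.2018, 0.2002]
ee_rot: [0.001, 0.194, 0.981, -0.0]
force: [1.2, -0.2, -0.9]
opening: 0.0848
gripper_force: 0.0
10.3167 [ 0.43194546 -0.20182963  0.20018165] (array([0.407, 5.139, 0.254]), array([ 0.002, -0.001, -1.   ]))
nested rim W (array([ 0.43175705, -0.20132857]), np.float64(-174.98199462890625)) base W (array([ 0.43217217, -0.19977507]), np.float64(-65.97007751464844))
```

View pics/c4.png

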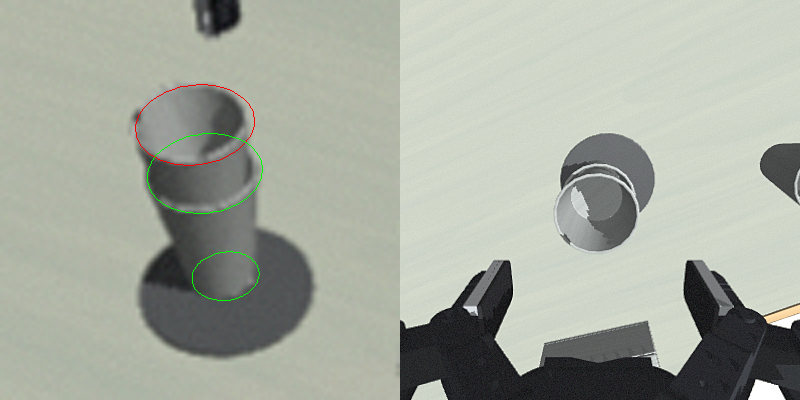

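```bash
python3 -m pendant '[[[0.05,0.64,0.03,0,0,0,85],[0.05,0.64,0.03,0,0,0,85],[0.05,0.64,0.03,0,0,0,85],[0.05,0.64,0.03,0,0,0,85],[0.05,0.64,0.03,0,0,0,85]]]'
python3 -m pendant '[[[0.05,0.64,0.03,0,0,0,85],[0.05,0.64,0.03,0,0,0,85],[0.05,0.64,0.03,0,0,0,85],[0,0,0,0,0,0,85],[0,0,0,0,0,0,85]]]'
python3 -m pendant '[[[0,0,0,0,0,0,85],[0,0,0,0,0,0,85]]]'
python3 - <<'E'
from h import *
from bench import status,vision
s=status.sense(); w=vision.read_camera("wrist"); print('a W',fit([w],[.495,-.0055],[(.085,.0335),(.085,.031)]),fit([w],[.495,-.0055],[(.085,.0335)]))
S=pickle.load(open('pics/scene2.pkl','rb')); print('a S',fit([S],[.495,-.0055],[(.085,.0335),(.085,.031)]))
print(s["t"],s["position"],rows(s,[.495,-.0055,.046]))
E
```

```text
t: 10.83
position: [0.4699, -0.0782, 0.1919]
ee_rot: [-0.001, 0.194, 0.981, -0.0]
force: [0.7, -0.0, -0.4]
opening: 0.085
gripper_force: 0.0
t: 11.25
position: [0.4939, -0.0044, 0.1883]
ee_rot: [-0.001, 0.192, 0.981, -0.0]
force: [0.1, -0.2, 0.2]
opening: 0.0849
gripper_force: 0.0
t: 11.42
position: [0.4934, -0.0074, 0.189]
ee_rot: [-0.001, 0.195, 0.981, -0.001]
force: [-0.2, 0.0, -0.6]
opening: 0.085
gripper_force: 0.0
a W (array([ 0.4938995 , -0.00300212]), np.float64(-145.48951721191406)) (array([ 0.49235802, -0.00645267]), np.float64(-64.08583068847656))
a S (array([ 0.49730181, -0.00636029]), np.float64(-161.3204345703125))
11.4167 [ 0.49339322 -0.00741952  0.18899385] (array([-0.025,  0.065,  3.575]), array([-0.002, -0.001, -1.   ]))
```

```bash
python3 -m pendant '[[[0,0.065,0.6,0,0,0,85],[0,0,0.6,0,0,0,85],[0,0,0.6,0,0,0,85],[0,0,0.6,0,0,0,85],[0,0,0.6,0,0,0,85]]]'
python3 -m pendant '[[[0,0,0.3,0,0,0,85],[0,0,0.28,0,0,0,85],[0,0,0,0,0,0,85],[0,0,0,0,0,0,75],[0,0,0,0,0,0,70]]]'
python3 -m pendant '[[[0,0,0,0,0,0,66],[0,0,0,0,0,0,63],[0,0,0,0,0,0,60],[0,0,0,0,0,0,55],[0,0,0,0,0,0,50]]]'
python3 -m pendant '[[[0,0,0,0,0,0,50],[0,0,0,0,0,0,50],[0,0,0,0,0,0,50],[0,0,0,0,0,0,50],[0,0,0,0,0,0,50]]]'
python3 - <<'E'
from h import *
from bench import status
s=status.sense(); print(rows(s,[.4315,-.2017,.0472+.04]))
E
```

```text
t: 11.88
position: [0.4953, -0.005, 0.0689]
ee_rot: [0.0, 0.195, 0.981, -0.0]
force: [0.5, -0.3, -0.6]
opening: 0.0851
gripper_force: 0.0
t: 12.3
position: [0.4959, -0.0041, 0.0472]
ee_rot: [0.001, 0.194, 0.981, 0.0]
force: [0.4, -0.1, 0.4]
opening: 0.0702
gripper_force: 0.1
t: 12.72
position: [0.4962, -0.0042, 0.0482]
ee_rot: [0.001, 0.194, 0.981, 0.0]
force: [-1.1, -0.6, 7.3]
opening: 0.0643
gripper_force: 63.9
t: 13.13
position: [0.4961, -0.0043, 0.0482]
ee_rot: [0.001, 0.194, 0.981, 0.0]
force: [-1.4, -0.8, 7.4]
opening: 0.0647
gripper_force: 64.0
(array([-0.386, -5.179, -0.978]), array([ 0.002, -0.   , -1.   ]))
```

```bash
python3 -m pendant '[[[0,0,-0.2,0,0,0,50],[0,0,-0.5,0,0,0,50],[0,0,-0.6,0,0,0,50],[0,0,-0.6,0,0,0,50],[0,0,-0.6,0,0,0,50]]]'
python3 -m pendant '[[[0,0,-0.6,0,0,0,50],[0,0,-0.6,0,0,0,50],[0,0,-0.4,0,0,0,50],[0,0,-0.15,0,0,0,50],[0,-0.3,0,0,0,0,50]]]'
python3 -m pendant '[[[-0.05,-0.6,0,0,0,0,50],[-0.05,-0.65,0,0,0,0,50],[-0.05,-0.65,0,0,0,0,50],[-0.05,-0.65,0,0,0,0,50],[-0.05,-0.65,0,0,0,0,50]]]'
python3 -m pendant '[[[-0.05,-0.65,0,0,0,0,50],[-0.05,-0.6,0,0,0,0,50],[-0.04,-0.43,0,0,0,0,50],[0,0,0,0,0,0,50],[0,0,0,0,0,0,50]]]'
python3 -m pendant '[[[0,0,0,0,0,0,50],[0,0,0,0,0,0,50]]]'
python3 - <<'E'
from h import *
from bench import status,vision
s=status.sense(); print(s["t"],s["position"],s["gripper_force"],rows(s,[.4315,-.2017,.125]))
w=vision.read_camera("wrist"); S=vision.read_camera("scene"); z=s["position"][2]-.0482; print(z)
for dz in (-.003,0,.003): print('held W',fit([w],[.432,-.2013],[(z+dz+.085,.0335),(z+dz+.085,.031)]))
print('stack W',fit([w],[.432,-.2013],[(.126,.0335),(.126,.031)]),fit([w],[.432,-.2013],[(.126,.0335)]))
o=np.array([187,0]); im=cv2.convertScaleAbs(cv2.resize(np.array(S["image"])[o[1]:o[1]+150,o[0]:o[0]+100,::-1],None,fx=4,fy=4,interpolation=cv2.INTER_CUBIC),alpha=1.6)
x,y=s["position"][:2]; wi=np.array(w["image"])[:,:,::-1].copy()
for x,y,z,c in ((x,y,z,(0,0,255)),(.432,-.2013,.041,(0,255,0))):
    draw(im,hull(S,x,y,z),4,o,c); draw(im,proj(S,circ(x,y,z+.085,.0335)),4,o,c)
    for zz,r in ((0,.021),(.085,.0335)): draw(wi,proj(w,circ(x,y,z+zz,r)),1,0,c)
cv2.imwrite('pics/c5.png',np.hstack([im,cv2.copyMakeBorder(cv2.convertScaleAbs(wi[:,120:520],alpha=1.5),0,200,0,0,0)]))
E
```

```text
t: 13.55
position: [0.495, -0.0036, 0.1483]
ee_rot: [0.0, 0.194, 0.981, 0.0]
force: [-0.1, 1.0, -0.7]
opening: 0.0646
gripper_force: 66.5
t: 13.97
position: [0.4929, -0.0126, 0.2186]
ee_rot: [0.003, 0.192, 0.981, 0.001]
force: [-0.2, 0.5, -1.3]
opening: 0.0644
gripper_force: 66.5
t: 14.38
position: [0.449, -0.1385, 0.2152]
ee_rot: [-0.002, 0.194, 0.981, -0.0]
force: [0.1, -0.4, -1.7]
opening: 0.0647
gripper_force: 66.5
t: 14.8
position: [0.429, -0.2023, 0.2154]
ee_rot: [-0.001, 0.195, 0.981, 0.0]
force: [-0.2, 1.0, -1.2]
opening: 0.0646
gripper_force: 66.6
t: 14.97
position: [0.4309, -0.2001, 0.216]
ee_rot: [-0.001, 0.193, 0.981, 0.0]
force: [-0.0, 0.2, -1.1]
opening: 0.0639
gripper_force: 66.6
14.9667 [ 0.4308563  -0.20009775  0.21596523] 66.5634598955512 (array([-0.033, -0.032,  2.274]), array([-0.001,  0.001, -1.   ]))
0.16776523489985948
held W (array([ 0.43096399, -0.198928  ]), np.float64(-163.19091796875))
held W (array([ 0.43029754, -0.19774388]), np.float64(-143.9765625))
held W (array([ 0.42754967, -0.19886331]), np.float64(-127.705810546875))
stack W (array([ 0.43188675, -0.20193764]), np.float64(-163.61695861816406)) (array([ 0.43154854, -0.20129514]), np.float64(-80.13951110839844))
```

View pics/c5.png

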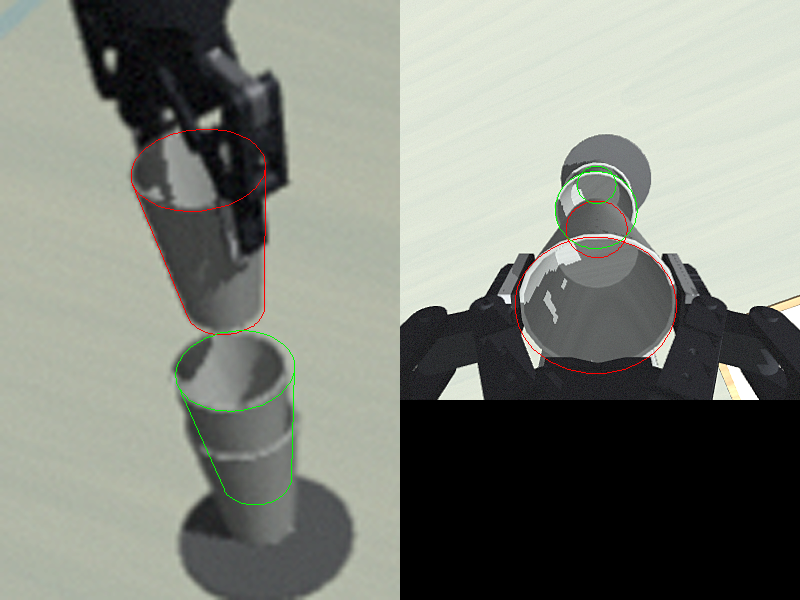

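```bash
python3 -m pendant '[[[-0.035,-0.05,0.2,0,0,0,50],[0,0,0.3,0,0,0,50],[0,0,0.3,0,0,0,50],[0,0,0.2,0,0,0,50],[0,0,0,0,0,0,50]]]'
python3 -m pendant '[[[0,0,0.15,0,0,0,50],[0,0,0.15,0,0,0,50],[0,0,0.15,0,0,0,50],[0,0,0.05,0,0,0,50],[0,0,0,0,0,0,50]]]'
python3 -m pendant '[[[0,0,0.1,0,0,0,50],[0,0,0.1,0,0,0,50],[0,0,0.1,0,0,0,50],[0,0,0,0,0,0,50],[0,0,0,0,0,0,50]]]'
python3 - <<'E'
from h import *
from bench import status,vision
s=status.sense(); print(s["position"],s["force"],s["wrist_torque"])
w=vision.read_camera("wrist");z=s["position"][2]-.0482
for z in (z-.002,z): print(z,fit([w],[.432,-.2013],[(z+.085,.0335),(z+.085,.031)]))
E
```

```text
t: 15.48
position: [0.4305, -0.2029, 0.1747]
ee_rot: [-0.002, 0.193, 0.981, 0.0]
force: [-0.1, -0.5, -1.9]
opening: 0.0642
gripper_force: 66.6
t: 15.9
position: [0.4313, -0.2035, 0.156]
ee_rot: [-0.001, 0.194, 0.981, 0.0]
force: [-0.0, -0.3, -1.6]
opening: 0.064
gripper_force: 66.6
t: 16.32
position: [0.4314, -0.2036, 0.1442]
ee_rot: [-0.0, 0.194, 0.981, 0.0]
force: [0.7, -0.5, -1.8]
opening: 0.0641
gripper_force: 66.6
[ 0.4313928  -0.20358494  0.14422721] [ 0.65765223 -0.45293631 -1.76127815] [-0.06343372 -0.04941683 -0.03101412]
0.09402721459700852 (array([ 0.43111496, -0.20218247]), np.float64(-167.56982421875))
0.09602721459700853 (array([ 0.42828028, -0.20177276]), np.float64(-140.443603515625))
```

Aligned within 1 mm; continue slowly.

```bash
python3 -m pendant '[[[0,0.01,0.1,0,0,0,50],[0,0,0.08,0,0,0,50],[0,0,0.06,0,0,0,50],[0,0,0,0,0,0,50],[0,0,0,0,0,0,50]]]'
python3 -m pendant '[[[0,0,0.06,0,0,0,50],[0,0,0.05,0,0,0,50],[0,0,0,0,0,0,50],[0,0,0,0,0,0,50]]]'
python3 -m pendant '[[[0,0,0.03,0,0,0,50],[0,0,0,0,0,0,50],[0,0,0,0,0,0,50]]]'
python3 -m pendant '[[[0,0,0.02,0,0,0,50],[0,0,0,0,0,0,50],[0,0,0,0,0,0,50]]]'
```

```text
t: 16.78
position: [0.4316, -0.2033, 0.1347]
ee_rot: [-0.0, 0.194, 0.981, 0.0]
force: [-0.1, -0.1, -2.8]
opening: 0.0646
gripper_force: 66.6
t: 17.12
position: [0.4317, -0.2033, 0.1304]
ee_rot: [-0.0, 0.194, 0.981, 0.0]
force: [-0.7, 0.4, -1.8]
opening: 0.0642
gripper_force: 66.6
t: 17.37
position: [0.4318, -0.2033, 0.1293]
ee_rot: [0.0, 0.194, 0.981, -0.0]
force: [1.3, -0.5, -1.1]
opening: 0.0643
gripper_force: 66.6
t: 17.62
position: [0.4318, -0.2033, 0.1285]
ee_rot: [0.0, 0.194, 0.981, -0.0]
force: [0.6, 0.3, -1.8]
opening: 0.0642
gripper_force: 66.6
```

```bash
python3 -m pendant '[[[0,0,0.03,0,0,0,50],[0,0,0,0,0,0,50],[0,0,0,0,0,0,50]]]'
python3 -m pendant '[[[0,0,0.02,0,0,0,50],[0,0,0,0,0,0,50],[0,0,0,0,0,0,50]]]'
python3 -m pendant '[[[0,0,0.02,0,0,0,50],[0,0,0,0,0,0,50],[0,0,0,0,0,0,50]]]'
python3 -m pendant '[[[0,0,0.015,0,0,0,50],[0,0,0,0,0,0,50],[0,0,0,0,0,0,50]]]'
```

```text
t: 17.87
position: [0.4319, -0.2033, 0.1273]
ee_rot: [0.0, 0.194, 0.981, -0.0]
force: [0.7, -0.6, -1.7]
opening: 0.0645
gripper_force: 66.6
t: 18.12
position: [0.4318, -0.2033, 0.1265]
ee_rot: [0.0, 0.194, 0.981, -0.0]
force: [0.2, 0.3, -1.1]
opening: 0.0641
gripper_force: 66.6
t: 18.37
position: [0.4318, -0.2033, 0.1257]
ee_rot: [0.0, 0.194, 0.981, 0.0]
force: [0.4, 0.2, -1.4]
opening: 0.0649
gripper_force: 66.6
t: 18.62
position: [0.4321, -0.2034, 0.1253]
ee_rot: [0.0, 0.194, 0.981, -0.0]
force: [0.1, 0.5, -0.1]
opening: 0.0642
gripper_force: 66.7
```

Touching at the expected height; release and back off.

```bash
python3 -m pendant '[[[0,0,0.01,0,0,0,50],[0,0,0,0,0,0,50],[0,0,0,0,0,0,66],[0,0,0,0,0,0,70],[0,0,0,0,0,0,75]]]'
python3 -m pendant '[[[0,0,0,0,0,0,80],[0,0,0,0,0,0,85],[0,0,0,0,0,0,85],[0,0,-0.3,0,0,0,85],[0,0,-0.5,0,0,0,85]]]'
python3 -m pendant '[[[0,0,-0.5,0,0,0,85],[0,0,-0.5,0,0,0,85],[0,0,-0.5,0,0,0,85],[0,0,-0.3,0,0,0,85],[0,0,0,0,0,0,85]]]'
python3 -m pendant '[[[0,0.5,0,0,0,0,85],[0,0.6,0,0,0,0,85],[0,0.6,0,0,0,0,85],[0,0.6,0,0,0,0,85],[0,0.6,0,0,0,0,85]]]'
python3 -m pendant '[[[0,0.6,0,0,0,0,85],[0,0.6,0,0,0,0,85],[0,0.5,0,0,0,0,85],[0,0,0,0,0,0,85],[0,0,0,0,0,0,85]]]'
python3 - <<'E'
from h import *
from bench import status,vision
print(status.sense()["t"]); ims=[]
for n in ("scene","top"):
    d=vision.read_camera(n); p=[fit([d],[.432,-.202],[(z,.0335)])[0].round(4) for z in (.162,)]; print(n,p,fit([d],[.442,-.194],[(.005,.055)])[0])
    o=(proj(d,[.4345,-.2003,.08])[0]-[50,60]).round().astype(int); im=cv2.convertScaleAbs(cv2.resize(np.array(d["image"])[o[1]:o[1]+110,o[0]:o[0]+100,::-1],None,fx=4,fy=4,interpolation=cv2.INTER_CUBIC),alpha=1.6)
    for z in (.162,.126,.09): draw(im,proj(d,circ(.432,-.202,z,.0335)),4,o,(0,0,255))
    ims.append(im)
cv2.imwrite('pics/c6.png',np.hstack(ims))
E
```

```text
t: 19.03
position: [0.4313, -0.2032, 0.1245]
ee_rot: [-0.0, 0.194, 0.981, 0.0]
force: [-0.0, -0.1, 0.2]
opening: 0.0751
gripper_force: 0.0
t: 19.45
position: [0.4302, -0.2027, 0.1555]
ee_rot: [-0.002, 0.194, 0.981, 0.0]
force: [0.9, 0.2, 0.3]
opening: 0.0851
gripper_force: 0.0
t: 19.87
position: [0.4333, -0.204, 0.2311]
ee_rot: [0.003, 0.194, 0.981, -0.0]
force: [0.1, -0.2, -0.0]
opening: 0.085
gripper_force: 0.0
t: 20.28
position: [0.4754, -0.0949, 0.2277]
ee_rot: [-0.001, 0.194, 0.981, -0.0]
force: [0.4, 0.7, -0.7]
opening: 0.0851
gripper_force: 0.0
t: 20.7
position: [0.5013, -0.032, 0.2277]
ee_rot: [-0.001, 0.192, 0.981, -0.0]
force: [-0.9, -0.4, -0.2]
opening: 0.0852
gripper_force: 0.0
20.7
scene [array([ 0.4332, -0.2068])] [ 0.44224462 -0.19397081]
top [array([ 0.4326, -0.201 ])] [ 0.44471357 -0.19590887]
```

View pics/c6.png

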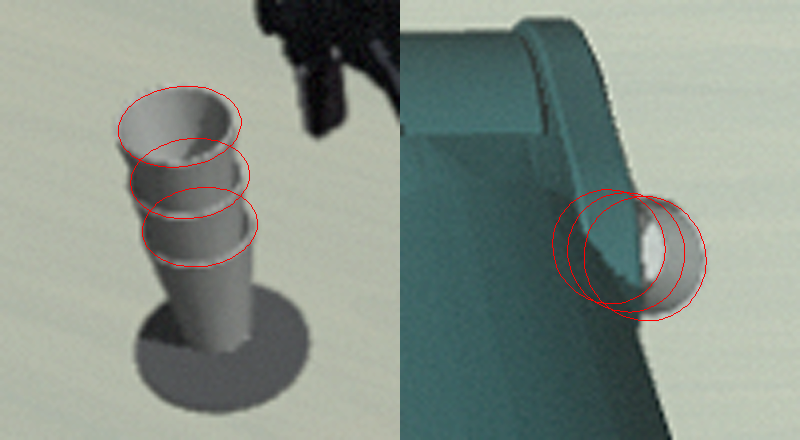

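```bash
python3 -c "
from bench import job
print(job.hand_in())"
```

```text
the job is handed in; nothing more can be done
None
```

Both loose tumblers are nested in the one on the coaster. In the final pictures the three form one upright stack, each fully home and the lowest about 13 mm from the coaster's centre; the job was handed in at about 21 s, and the verdict was not returned.

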